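# Seat the chopping blade on the food processor's keyed drive

## Robot

A 6-joint arm with a two-finger parallel gripper is mounted at the origin on the work surface. World frame = base frame: x ahead of the robot, y to its left, z up, the work surface at z = 0. Lengths are in m, angles in degrees, forces in N, time in s.
With the tool pointing down it reaches from about 0.35 to 0.875 m from the base axis. Payload 4.2 kg.
Tool frame: the origin (TCP) lies at the very end of the fingers, on their centre line; the grasp point (between the pads) lies 19 mm behind it; z points along the fingers, x is the direction in which the jaws open and shut, and the axes are right-handed (so a half turn about z gives the same grasp; the last joint's range is limited). The gripper opens to 87 mm and grips with 3 to 60 N. Pads are 19 mm wide; open, the fingers measure 117 mm over their backs; the gripper's body (75 mm by 190 mm) begins 51 mm behind the grasp point.
Start: joints at [79.962, 22.042, 0.453, 0, -68.411, -14.817], TCP at [0.263, 0.567, 0.223] pointing down, gripper open.
Joint ranges: [-179.83, 179.83], [-69.29, 118.12], [-61.27, 80.66], [-181.25, 117.63], [-171.15, -9.14], [-177.46, 177.46]. Speed limits (degrees/s): [159.86, 159.86, 180, 180, 180, 180].

## Interface

Orientations are given as a 3x3 rotation matrix whose columns are the frame's x, y, z axes.
In Python, from station import r gives the robot as it stands.
- The arm moves only by the tool move_arm, never from a script. Its argument "series" is a list that holds one entry, the list of rows, each a list of 7 numbers: the shift along the tool's x, y, z in cm, then the turn, a rotation vector about the tool's x, y, z in degrees, then the opening, from -1 (shut) to 1 (fully open). In form: [[[dx, dy, dz, wx, wy, wz, fingers], ...]]. A call has 1 to 12 rows; each row shifts and turns the commanded pose from where the row before left it, along the tool's axes as they then stand; what a row does not reach is not made up. A row lasts 1/8 s, in which the tool goes at most 62.5 mm and 10.7 degrees, less where a joint would pass 70% of its speed; a pose out of reach is approached as far as the arm can. A call is refused whole if a number of a shift passes 6.25 or a number of a turn 10.7, either way. A call with a gripper value outside its range is refused whole. The fingers move at their own pace and stop on an object; the grip force is fixed at half the most. Time passes only in rows, so rows that do not move let the fingers close. It gives the time, the measured TCP pose, the force and the opening at its end, in the units of the state.
- r.sense(): the state, without advancing time (a new reading comes with each control period).
- r.capture(name): name is "scene" or "top"; returns a dict with "color" (384x512x3 uint8, blue, green, red), "fx", "fy", "cx", "cy" (pixels), "rvec" (rotation vector, rad) and "tvec" (3), from world to camera coordinates, as OpenCV has them. Camera axes: x right, y down, z forward; pixel columns grow to the right and rows downward; lengths in m; the calibration is good to about 2 mm. A picture is of the moment at which its call begins. There is no depth.
- r.finish_job(): hands the job in, once; it reports no verdict.
The state is a dict: "time_s": time; "joints": joint angles; "joint_velocities": joint speeds; "effort": joint torques, N m; "tcp_pos": TCP position; "ee_rot": TCP orientation; "wrist_force": force on the tool from outside, world axes, zero at the start; "moment": the same for the moment, N m; "gripper_width": opening from 0.0 (shut) to 1.0 (fully open).
Only numpy, scipy, OpenCV 4.12 (cv2) and the standard library are available. Lean on these libraries where they do the work, as an engineer would, in place of code of your own. Each camera call takes 0.05 s, during which the arm holds its last target.

## Task

Fit the loose S-shaped chopping blade into the food processor: lift it by its hub, lower it over the spindle in the bowl, and turn it under a light push until its notch finds the drive key and the hub drops fully home; then let go of it. Do not force it: never press on the blade, bowl or machine with more than 40 N, and leave the other kitchen things where they are.

Things in the scene. Friction and masses are not known exactly. Their poses are not given: they have to be found in the camera images.
- blade_center (a point): Centre, half-way up, of the loose chopping blade, standing upright on its hub's foot (48 mm below). Black hub 96 mm high: foot skirt 44 mm across, 14 mm high; above it a straight column 28 mm along x by 24 mm along y: grip it on its y faces, 15 to 40 mm above this centre. z up. Two thin steel wings reach 62 mm from the axis along +y and -y, 19 to 35 mm above the foot. 0.14 to 0.24 kg.
- blade_notch (a point): Middle of the notch at the blade's foot, 16 mm from the hub's axis on the blade's -x side, marked by an orange line on the hub's top and side. Axes as blade_center. The one notch, 9.5 mm wide and 14 mm high, is cut through the skirt there and nowhere else. A bore 13 mm wide on the hub's axis runs from the foot 66 mm up.
- processor: Food processor, fixed to the counter: white motor base 170 (x) by 160 (y) mm, control panel on its -x face; clear open bowl on top, inside radius 66 mm at the floor, 71 mm at the rim, rim 170 mm above the counter; black bowl handle on +y reaching 115 mm from the axis. Origin on the counter below the upright spindle axis, z up.
- spindle_tip (a point): Top of the spindle in the middle of the bowl: round steel shaft 12 mm thick, domed tip, 172 mm above the counter, z up. x and y are the machine's, not the key's. The spindle is stiff: it stays put under a lightly rubbing hub and turns against about 0.15 N m.
- seat (a point): Centre of the round boss at the spindle's foot, 110 mm above the counter, where the hub's foot stands when home (blade_center 48 mm above). From one side of the spindle a steel key, 8 mm wide, 12 mm high, reaches 19 mm from the axis; unless notch and key agree within about 0.08 rad the hub stops 12 mm high. The key points anywhere within 1.0 rad of the machine's -x, not measured. Axes: the machine's.
- ring_tin: Loose fluted ring cake tin, 160 mm across, 50 mm high; origin at the centre of its underside. Leave alone.
- pan: Loose blue enamelled bowl, 170 mm across, 55 mm high; origin at the centre of its underside. Leave alone.
- spice_jar: Loose amber spice jar, 46 mm across, 85 mm high; origin at the centre of its underside. Leave alone.
- spatula: Loose spatula with a wooden handle, 260 mm long, lying flat on the counter along its x axis; origin near its middle. Leave alone.
Mind the look-alikes: they are no part of the job. Of the things that look like the part that bears blade_center, the smallest one is meant.

How it is judged (in metres and radians):
On the way, in this order (a step that is already met when the one before it is completed fails the run):
1. the blade is lifted, its foot clear above bowl height (height (world z) of blade_center above 0.22 m), for 0.05 s.
2. the hub is threaded upright over the spindle (z of blade_center in the frame of processor below 0.21 m and horizontal distance between blade_center and spindle_tip below 0.006 m and angle between blade_center's own z axis and vertical below 0.1 rad), for 0.05 s.
At the end, for the whole second after the job is handed in: The blade stands keyed on the spindle, fully home (its centre no more than 2.5 mm above its home height of 158 mm), within 4 mm of the spindle axis, upright within 0.06 rad, at rest and released (z of blade_center in the frame of processor between 0.154 and 0.1605 m and horizontal distance between blade_center and spindle_tip below 0.004 m and angle between blade_center's own z axis and vertical below 0.06 rad and linear speed of blade below 0.02 m/s and contact force between the fingers and blade below 0.1 N); the robot touches nothing.
It fails at once if the blade is pushed against the machine with more than 40 N (contact force between blade and processor above 40 N).
It fails at once if the robot pushes on the bowl or machine with more than 40 N (contact force between any of the fingers, the arm and processor above 40 N).
It fails at once if another kitchen thing is shifted by more than 20 mm (distance of any of ring_tin, pan, spice_jar, spatula from where it was at the start of the episode above 0.02 m).
It also fails if it takes over 72 s, if anything falls off the work surface, if the arm or the gripper's body presses on something with over 40 N, if the wrist force passes 120 N, or if a joint passes its speed limit or range.

## Working session

There is one attempt and no reset: what is moved stays moved. The work goes in short steps, Python scripts to look and compute and a tool call to move; the robot and the scene stay as the last step left them, time stands still between calls to the robot, and variables do not carry over. Pictures are saved under pics/ and viewed, and the job is handed in when it is done.

Besides the shell and the picture viewer there is one more tool, called after "Emit:" as name(argument=value, ...), one argument or row to a line, values as JSON. move_arm: Moves the arm, as the interface text tells. Its arguments: {"type":"object","properties":{"series":{"type":"array","items":{"type":"array","items":{"type":"array","items":{"type":"number"}}}}},"required":["series"]}

```bash
ls; mkdir -p pics; python3 - <<'E'
from station import r
import cv2,numpy as np,pickle
s=r.sense();print(s)
for n in("scene","top"):
    c=r.capture(n);cv2.imwrite(f"pics/{n}0.png",c["color"]);pickle.dump(c,open(f"{n}0.pkl","wb"))
    R=cv2.Rodrigues(np.array(c["rvec"]))[0];print(n,c["fx"],c["fy"],c["cx"],c["cy"],"cam",-R.T@np.array(c["tvec"]).ravel());print(R)
E
```

```text
pics
{'time_s': 0.0, 'joints': array([ 7.99627544e+01,  2.20907417e+01,  3.80035060e-01, -2.99359826e-02,
       -6.84111168e+01, -1.48166754e+01]), 'joint_velocities': array([ 0.00485751,  0.14982945, -0.02357736, -0.03495648,  0.03092751,
        0.0732384 ]), 'effort': array([-7.12788096e-04, -3.90662920e+01,  1.87399095e+01,  4.21983406e+00,
        1.09519684e-02, -1.91953127e-04]), 'tcp_pos': array([0.26241516, 0.56657675, 0.2214591 ]), 'ee_rot': array([[-4.20480181e-01, -9.07301326e-01, -8.48959391e-04],
       [-9.07299105e-01,  4.20481031e-01, -2.00895567e-03],
       [ 2.17969947e-03, -7.44659488e-05, -9.99997622e-01]]), 'wrist_force': array([-0.27400781,  0.30697081,  0.0549458 ]), 'moment': array([-0.03459467, -0.02219872,  0.00283594]), 'gripper_width': 0.9983241770128737}
scene 417.4091774284413 417.4091774284413 252.77554637545396 189.96300346111695 cam [1.32832432 0.21323654 1.02472541]
[[-0.2558573   0.96665239 -0.01096347]
 [ 0.72989453  0.18573025 -0.65784364]
 [-0.63386988 -0.17631628 -0.75307473]]
top 358.89911343160185 358.89911343160185 259.60288590501966 187.03337576356472 cam [ 0.51257108 -0.02126913  1.30469612]
[[ 0.02756317 -0.99961913 -0.00136922]
 [-0.99821223 -0.02745165 -0.05309199]
 [ 0.05303418  0.00283015 -0.99858869]]
```

View pics/scene0.png

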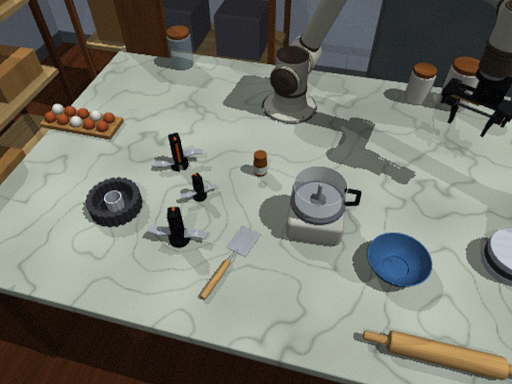

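View pics/top0.png

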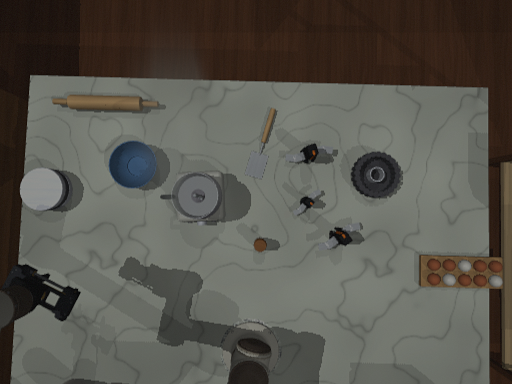

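The scene shows three blade look-alikes. In scene pixels they are at (178,152), (199,187) and (177,226); in the top view they are at (340,236), (307,203) and (310,153). The middle one looks smallest, so I'll check it and the bowl in close crops.

```bash
python3 - <<'E'
import cv2,numpy as np
a=cv2.imread("pics/scene0.png");b=cv2.imread("pics/top0.png")
def cr(im,x,y,w,h,s):return cv2.resize(im[y:y+h,x:x+w],None,fx=s,fy=s,interpolation=cv2.INTER_CUBIC)
cv2.imwrite("pics/c1.png",np.hstack([cr(a,140,125,80,125,4.8),cr(b,280,135,85,125,4.8)]))
cv2.imwrite("pics/c2.png",np.hstack([cr(a,280,160,85,90,4.7),cr(b,155,160,85,90,4.7)]))
cv2.imwrite("pics/c3.png",np.hstack([cr(a,178,165,40,40,10),cr(b,287,183,40,40,10)]))
E
```

```text
(no output)
```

View pics/c1.png

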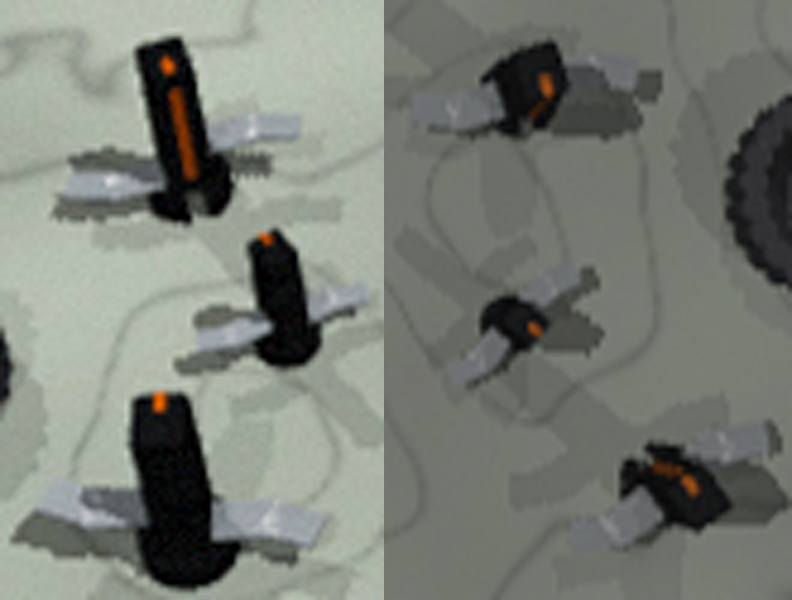

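View pics/c2.png

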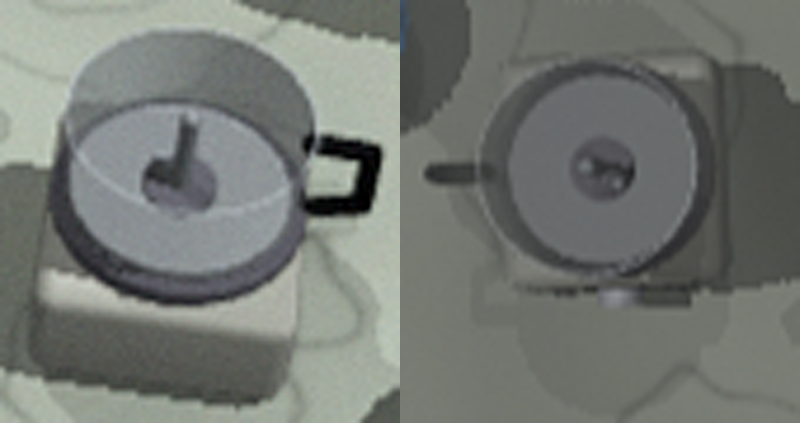

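View pics/c3.png

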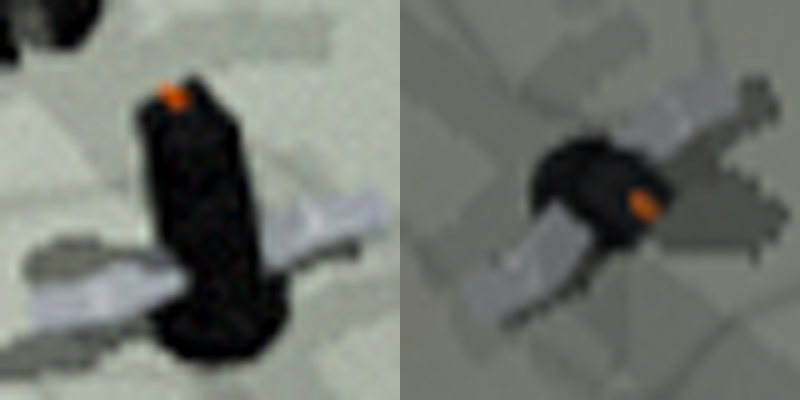

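The smallest is confirmed as the middle blade, at scene (199,187) and top (307,203). Its hub is visibly shorter and thinner than the other two, and its orange mark points lower-right in the top view. Next I'll fit the blade silhouette and the bowl in both views.

```bash
cat > h.py <<'E'
import cv2,numpy as np,pickle
def proj(P,c):
    p,_=cv2.projectPoints(np.asarray(P,float).reshape(-1,3),np.array(c["rvec"],float),np.array(c["tvec"],float),np.array([[c["fx"],0,c["cx"]],[0,c["fy"],c["cy"]],[0,0,1.]]),None);return p.reshape(-1,2)
def ray(px,c,z):
    R=cv2.Rodrigues(np.array(c["rvec"],float))[0];o=-R.T@np.array(c["tvec"],float).ravel()
    d=R.T@np.array([(px[0]-c["cx"])/c["fx"],(px[1]-c["cy"])/c["fy"],1]);return o+d*(z-o[2])/d[2]
def box(x0,x1,y0,y1,z0,z1):return np.array([[x,y,z] for x in(x0,x1) for y in(y0,y1) for z in(z0,z1)])
a=np.linspace(0,2*np.pi,40)
skirt=np.array([[.022*np.cos(t),.022*np.sin(t),z] for t in a for z in(0,.014)])
col=box(-.014,.014,-.012,.012,0,.096)
def tf(P,x,y,yaw,z=0):
    c,s=np.cos(yaw),np.sin(yaw);return P@np.array([[c,-s,0],[s,c,0],[0,0,1]]).T+[x,y,z]
E
python3 - <<'E'
from h import *
from scipy.optimize import minimize
im={n:pickle.load(open(n+"0.pkl","rb")) for n in("scene","top")}
roi={"scene":(178,165,40,40),"top":(287,183,40,40)}
M={}
S=8
for n,(x,y,w,h) in roi.items():
    c=cv2.resize(im[n]["color"][y:y+h,x:x+w],None,fx=S,fy=S,interpolation=cv2.INTER_CUBIC).astype(int)
    b,g,r_=c[...,0],c[...,1],c[...,2]
    m=((c.max(2)<30)|((r_-b)>50)).astype(np.uint8)
    k,l,st,ce=cv2.connectedComponentsWithStats(m); l0=l[20*S,20*S] 
    if l0==0: l0=1+np.argmax(st[1:,4])
    M[n]=(l==l0); print(n,st[l0],ce[l0]/S+[x,y])
    cv2.imwrite(f"pics/m_{n}.png",M[n]*255)
    o=((r_-b)>50); yy,xx=np.nonzero(o); print("orange",(xx.mean()+.5)/S+x-.5,(yy.mean()+.5)/S+y-.5)
def ren(p,n):
    x,y,w,h=roi[n];out=np.zeros((h*S,w*S),np.uint8)
    for g in(skirt,col):
        q=proj(tf(g,*p),im[n]);q=(q-[x,y]+.5)*S-.5
        cv2.fillConvexPoly(out,cv2.convexHull((q*16).astype(np.int32)),1,shift=4)
    return out>0
def cost(p):return sum((ren(p,n)^M[n]).sum() for n in M)
c0=ray((307.7,202.4),im["top"],.027);print(c0)
best=None
for yaw in np.radians(np.arange(20,70,5)):
    q=minimize(cost,[c0[0],c0[1],yaw],method="Nelder-Mead",options=dict(initial_simplex=np.array([c0[0],c0[1],yaw])+np.array([[0,0,0],[.004,0,0],[0,.004,0],[0,0,.15]]),xatol=1e-4,fatol=1))
    if best is None or q.fun<best.fun:best=q
print(best.x,np.degrees(best.x[2]),best.fun,[M[n].sum() for n in M])
p=best.x
for n in M:
    x,y,w,h=roi[n];v=cv2.resize(im[n]["color"][y:y+h,x:x+w],None,fx=S,fy=S)
    cs,_=cv2.findContours(ren(p,n).astype(np.uint8),0,1);cv2.drawContours(v,cs,-1,(0,255,0),1)
    for s in(-1,1):
        for z in (.019,.035):
            q=proj(tf(np.array([[0,s*.062,z]]),*p),im[n])[0];cv2.circle(v,tuple(((q-[x,y]+.5)*S).astype(int).tolist()),3,(0,0,255),-1)
    q=proj(tf(np.array([[-.012,0,.096]]),*p),im[n])[0];print(n,"orange pred",q);cv2.circle(v,tuple(((q-[x,y]+.5)*S).astype(int).tolist()),3,(255,0,0),-1)
    cv2.imwrite(f"pics/f_{n}.png",v)
cv2.imwrite("pics/f.png",np.hstack([cv2.imread("pics/f_scene.png"),cv2.imread("pics/f_top.png")]))
E
```

```text
scene [  114    68   114   222 15022] [198.90571329 188.64828252]
orange 194.8657608695652 174.17010869565217
top [ 108  112  108   91 4897] [306.76133347 201.84273535]
orange 310.89204545454544 203.11282467532467
[ 0.53042552 -0.19014085  0.027     ]
[ 0.53152304 -0.18701485  0.60012967] 34.38489732456345 7767.0 [np.int64(15022), np.int64(4897)]
scene orange pred [195.21045279 172.56686281]
top orange pred [311.44968323 204.83749878][ WARN:0@1.182] global loadsave.cpp:1063 imwrite_ Unsupported depth image for selected encoder is fallbacked to CV_8U.
```

View pics/f.png

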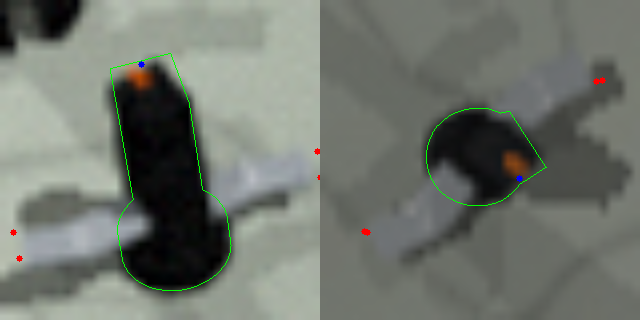

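```bash
cat > fit.py <<'E'
from h import *
from scipy.optimize import minimize
import sys
def fit(im,roi,th,p0,col=col,skirt=skirt,name="fit",S=8,free_s=True):
    M={}
    for n,(x,y,w,h) in roi.items():
        c=cv2.resize(im[n]["color"][y:y+h,x:x+w],None,fx=S,fy=S,interpolation=cv2.INTER_CUBIC).astype(int)
        m=((c.max(2)<th[n])|((c[...,2]-c[...,0])>40)).astype(np.uint8)
        k,l,st,ce=cv2.connectedComponentsWithStats(m); M[n]=(l==1+np.argmax(st[1:,4]))
    W=[box(-.012,.012,s*.010,s*.066,.017,.037) for s in(-1,1)] if 0 else [np.array([[sx*.012,s*yy,zz] for sx in(-1,1) for yy in(.012,.066) for zz in(.017,.037)]) for s in(-1,1)]
    def poly(P,n,out,v):
        x,y,w,h=roi[n];q=(proj(P,im[n])-[x,y]+.5)*S-.5
        cv2.fillConvexPoly(out,cv2.convexHull((q*16).astype(np.int32)),v,shift=4)
    def ren(p,n):
        x,y,w,h=roi[n];out=np.zeros((h*S,w*S),np.uint8);dc=out.copy()
        for g in(skirt,col):poly(tf(g*p[3],*p[:3]),n,out,1)
        for g in W:poly(tf(g,*p[:3]),n,dc,1)
        cc=np.zeros_like(out);poly(tf(col*p[3],*p[:3]),n,cc,1);
        return out>0,(dc>0)&~((cc>0))
    def cost(p):
        t=0
        for n in M:
            o,d=ren(p,n);t+=((o^M[n])&~d).sum()
        return t+ (0 if free_s else 1e6*(p[3]-1)**2)
    best=None
    for dy in np.radians([-15,-8,0,8,15]):
        z=np.array([p0[0],p0[1],p0[2]+dy,1.])
        q=minimize(cost,z,method="Nelder-Mead",options=dict(initial_simplex=z+np.array([[0]*4,[.004,0,0,0],[0,.004,0,0],[0,0,.15,0],[0,0,0,-.05]]),xatol=1e-5,fatol=1,maxiter=600))
        if best is None or q.fun<best.fun:best=q
    p=best.x;vs=[]
    for n in M:
        x,y,w,h=roi[n];v=cv2.resize(im[n]["color"][y:y+h,x:x+w],None,fx=S,fy=S)
        for m,cl in((ren(p,n)[0],(0,255,0)),(M[n],(255,0,255))):
            cs,_=cv2.findContours(m.astype(np.uint8),0,1);cv2.drawContours(v,cs,-1,cl,1)
        for s in(-1,1):
            q=proj(tf(np.array([[0,s*.062,.027]]),*p[:3]),im[n])[0];cv2.circle(v,tuple(((q-[x,y]+.5)*S).astype(int).tolist()),3,(0,0,255),-1)
        q=proj(tf(np.array([[-.011,0,.096]]),*p[:3]),im[n])[0];cv2.circle(v,tuple(((q-[x,y]+.5)*S).astype(int).tolist()),3,(255,0,0),-1)
        vs.append(v)
    cv2.imwrite(f"pics/{name}.png",np.hstack(vs))
    print(p,np.degrees(p[2]),best.fun,[M[n].sum() for n in M]);return p
if __name__=="__main__":
    im={n:pickle.load(open(n+"0.pkl","rb")) for n in("scene","top")}
    roi={"scene":(178,165,40,40),"top":(287,183,40,40)}
    for i,t in enumerate([(60,45),(90,50)]):
        fit(im,roi,dict(scene=t[0],top=t[1]),[.5315,-.187,.7],name=f"g{i}")
E
python3 fit.py
```

```text
[ 0.53241852 -0.18648735  0.77103653  0.94376296] 44.17713885631854 2479.0 [np.int64(17351), np.int64(5832)]
[ 0.53268597 -0.18641912  0.83954195  0.95886769] 48.10221023182618 2034.0 [np.int64(19430), np.int64(6589)]
```

```bash
python3 -c "
import cv2,numpy as np
cv2.imwrite('pics/gg.png',np.vstack([cv2.imread('pics/g0.png')[:300],cv2.imread('pics/g1.png')[:300]]))"
```

```text
(no output)
```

View pics/gg.png

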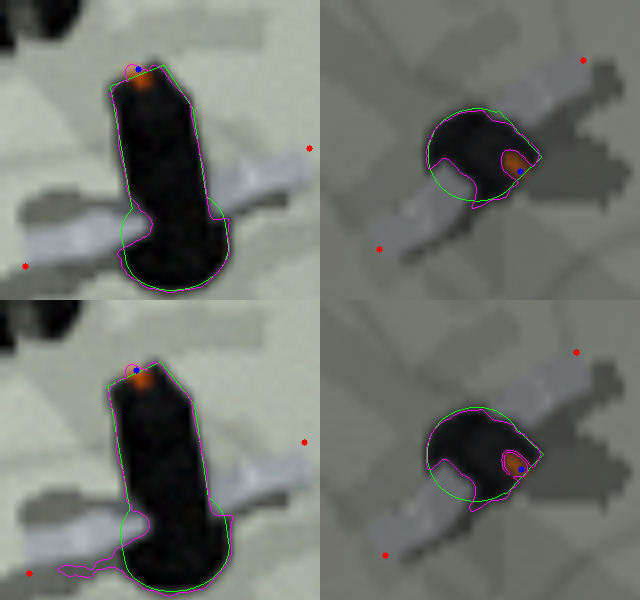

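The new fit follows the hub outlines well. It puts the blade axis near (0.5325, -0.1865) with yaw about 43°. Next I'll measure the spindle and bowl.

```bash
python3 - <<'E'
from h import *
a=cv2.imread("pics/scene0.png");b=cv2.imread("pics/top0.png")
def cr(im,x,y,w,h,s):
    c=im[y:y+h,x:x+w].astype(float);c=np.clip((c-c.min())*255/(c.max()-c.min())*1.2,0,255).astype(np.uint8);return cv2.resize(c,None,fx=s,fy=s,interpolation=cv2.INTER_CUBIC)
cv2.imwrite("pics/c4.png",np.hstack([cr(a,300,175,40,40,10),cr(b,180,178,40,40,10)]))
E
```

```text
(no output)
```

View pics/c4.png

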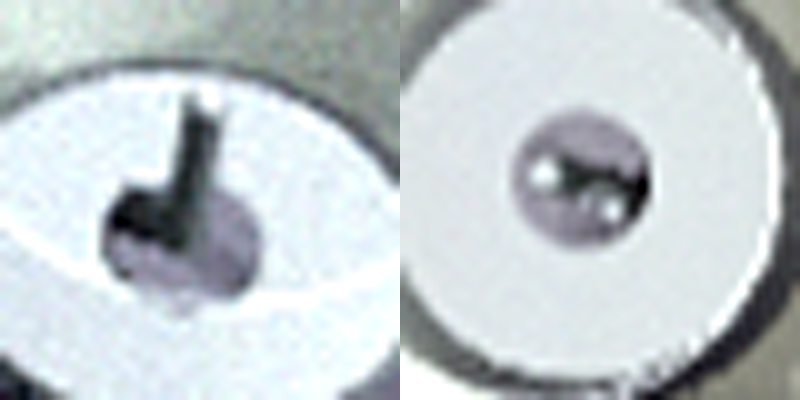

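```bash
python3 - <<'E'
from h import *
im={n:pickle.load(open(n+"0.pkl","rb")) for n in("scene","top")}
# boss outline in the pictures (rectangle extents), pixel centres: crop/10-.45 
T=lambda x,y:(180+(x-400)/10-.45,178+y/10-.45)
Sc=lambda x,y:(300+x/10-.45,175+y/10-.45)
print("boss top",ray(T(582,180),im["top"],.11), "width edges",[ray(T(*q),im["top"],.11)[:2] for q in((511,180),(653,180),(582,109),(582,250))])
print("tip top hl",ray(T(544,173),im["top"],.172))
print("tip scene",ray(Sc(204,95),im["scene"],.172),ray(Sc(204,103),im["scene"],.170))
print("boss scene",ray(Sc(181,240),im["scene"],.11))
print("key bright",[ray(T(612,208),im["top"],z)[:2] for z in(.11,.122)])
c=(ray(T(582,180),im["top"],.11))
for n in im:
  for z in(.11,.172): print(n,z,proj([[c[0],c[1],z]],im[n]))
E
```

```text
boss top [0.5419678  0.18723078 0.11      ] width edges [array([0.54131689, 0.21087157]), array([0.54261868, 0.16359128]), array([0.56562477, 0.18809982]), array([0.51869264, 0.18637577])]
tip top hl [0.54232117 0.18848889 0.172     ]
tip scene [0.54438126 0.1864921  0.172     ] [0.54547035 0.18688205 0.17      ]
boss scene [0.5441941  0.18673858 0.11      ]
key bright [array([0.53292697, 0.17690403]), array([0.53272251, 0.1749135 ])]
scene 0.11 [[317.94402345 198.00339703]]
scene 0.172 [[320.35323782 183.4651652 ]]
top 0.11 [[197.75 195.55]]
top 0.172 [[194.34391524 194.97280536]]
```

```bash
python3 - <<'E'
from h import *
from scipy.optimize import least_squares
im={n:pickle.load(open(n+"0.pkl","rb")) for n in("scene","top")}
S=8;vs=[]
for n,(x,y,w,h),pt in(("scene",(285,165,70,65),(318,199)),("top",(170,165,60,60),(198,196))):
    c=cv2.resize(im[n]["color"][y:y+h,x:x+w],None,fx=S,fy=S,interpolation=cv2.INTER_CUBIC)
    g=cv2.GaussianBlur(c,(0,0),3).astype(int).max(2)
    t={"scene":158,"top":118}[n]
    fl=g[(np.abs(np.subtract.outer(np.arange(h*S),(pt[1]-y)*S))<80)][:, :]
    print(n,"percentiles",np.percentile(g,[5,25,50,75,95]))
    lo,hi=(np.percentile(g[int((pt[1]-y+3)*S),int((pt[0]-x-2)*S):int((pt[0]-x+2)*S)],50),np.percentile(g,60));t=(lo+hi)/2;print(lo,hi,t)
    m=(g<t).astype(np.uint8);k,l,st,ce=cv2.connectedComponentsWithStats(m)
    i=l[int((pt[1]-y+.5)*S),int((pt[0]-x+.5)*S)];print(st[i],ce[i])
    v=c.copy();cs,_=cv2.findContours((l==i).astype(np.uint8),0,1);cv2.drawContours(v,cs,-1,(0,0,255),1)
    vs.append(v[:480,:480])
cv2.imwrite("pics/b.png",np.hstack([cv2.resize(v,(400,400)) for v in vs]))
E
```

```text
scene percentiles [ 64. 108. 146. 164. 189.]
113.0 151.0 132.0
[  199   155   131   176 12993] [267.48426076 258.35957823]
top percentiles [ 66.  81. 107. 109. 117.]
84.0 108.0 96.0
[ 170  195  113  108 9012] [227.68619618 248.23024856]
```

View pics/b.png

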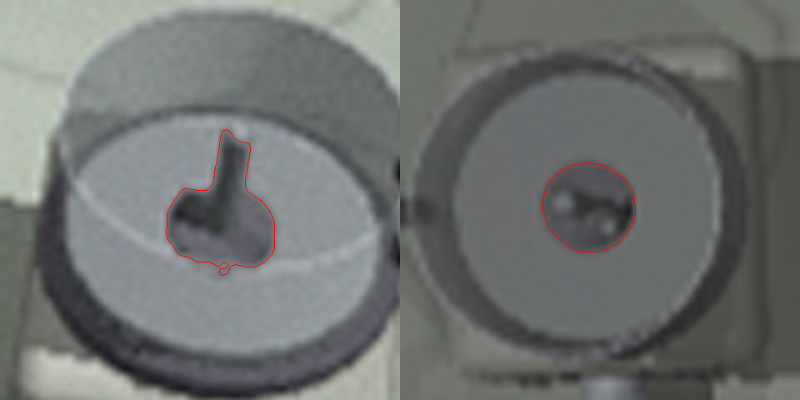

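The boss centre comes out at (0.542, 0.186) from the top view and (0.544, 0.187) from the scene view. The bright key end in the top view at (201,199) suggests the key points at about yaw 51° from -x. I'll write a helper that turns world targets into rows.

```bash
cat > go.py <<'E'
import numpy as np
from scipy.spatial.transform import Rotation as Ro
def rows(p0,R0,p1,R1,n,f):
    """rows from pose0 to pose1 in n steps, constant-rate world line; shifts in the tool frame at each row's start"""
    w=Ro.from_matrix(R0.T@R1).as_rotvec();out=[];R=R0.copy();p=np.array(p0,float)
    for i in range(n):
        wd=np.round(np.degrees(w/n),2);d=np.round(100*R.T@((np.array(p1)-p)/(n-i)),2)
        out.append([*(d+0).tolist(),*(wd+0).tolist(),f]);p=p+R@d/100;R=R@Ro.from_rotvec(np.radians(wd)).as_matrix()
    print(str(out).replace(" ",""));print("end",p.round(4),R[:,0].round(4),R[:,2].round(4))
def down(yaw):
    c,s=np.cos(np.radians(yaw)),np.sin(np.radians(yaw));return np.array([[c,s,0],[s,-c,0],[0,0,-1.]])
E
python3 - <<'E'
from go import *
from station import r
s=r.sense();print(r.sense()["time_s"])
R0=np.array(s["ee_rot"]);p0=s["tcp_pos"]
# via half way
R1=down(133);w=Ro.from_matrix(R0.T@R1).as_rotvec();print(np.degrees(w))
p1=np.array([.5325,-.1865,.20])
rows(p0,R0,p0+(p1-p0)*12/14+[0,0,.01],R0@Ro.from_rotvec(w*12/14).as_matrix(),12,1)
E
```

```text
0.1
[-1.14170231e-01 -7.00364792e-02  1.12138827e+02]
[[4.07,-4.01,0.08,-0.01,-0.01,8.01,1],[3.47,-4.54,0.08,-0.01,-0.01,8.01,1],[2.8,-4.98,0.08,-0.01,-0.01,8.01,1],[2.08,-5.32,0.07,-0.01,-0.01,8.01,1],[1.32,-5.56,0.07,-0.01,-0.01,8.01,1],[0.54,-5.69,0.07,-0.01,-0.01,8.01,1],[-0.26,-5.71,0.07,-0.01,-0.01,8.01,1],[-1.06,-5.62,0.07,-0.01,-0.01,8.01,1],[-1.83,-5.41,0.07,-0.01,-0.01,8.01,1],[-2.57,-5.11,0.07,-0.01,-0.01,8.01,1],[-3.25,-4.7,0.07,-0.01,-0.01,8.01,1],[-3.88,-4.2,0.07,-0.01,-0.01,8.01,1]]
end [ 0.494  -0.0789  0.2131] [-8.573e-01  5.148e-01 -2.000e-04] [ 5.e-04  5.e-04 -1.e+00]
```

Emit:
move_arm(
  series=[
    [[4.07, -4.01, 0.08, 0, 0, 8, 1], [3.47, -4.54, 0.08, 0, 0, 8, 1], [2.8, -4.98, 0.08, 0, 0, 8, 1], [2.08, -5.32, 0.07, 0, 0, 8, 1], [1.32, -5.56, 0.07, 0, 0, 8, 1], [0.54, -5.69, 0.07, 0, 0, 8, 1], [-0.26, -5.71, 0.07, 0, 0, 8, 1], [-1.06, -5.62, 0.07, 0, 0, 8, 1], [-1.83, -5.41, 0.07, 0, 0, 8, 1], [-2.57, -5.11, 0.07, 0, 0, 8, 1], [-3.25, -4.7, 0.07, 0, 0, 8, 1], [-3.88, -4.2, 0.07, 0, 0, 8, 1]],
  ],
)

```text
time_s: 1.6
tcp_pos: [0.4951, -0.0801, 0.2137]
ee_rot: [[-0.856, 0.517, -0.0], [0.517, 0.856, 0.0], [0.0, 0.0, -1.0]]
wrist_force: [1.1, 0.9, -0.4]
gripper_width: 0.997
```

```bash
python3 - <<'E'
from go import *
from station import r
s=r.sense();print(s["time_s"],s["tcp_pos"],s["joints"].round(1))
R0=np.array(s["ee_rot"]);print(R0.round(4))
rows(s["tcp_pos"],R0,[.5325,-.1865,.14],down(133),4,1)
E
```

```text
1.6 [ 0.49510102 -0.08006124  0.21366464] [  9.4  10.4 -17.3  -0.  -62.3 -40.5]
[[-8.561e-01  5.168e-01 -2.000e-04]
 [ 5.168e-01  8.561e-01  1.000e-04]
 [ 2.000e-04  0.000e+00 -1.000e+00]]
[[-2.18,-1.79,1.84,0.0,0.0,3.97,1],[-2.29,-1.64,1.84,0.0,0.0,3.97,1],[-2.4,-1.48,1.84,0.0,0.0,3.97,1],[-2.5,-1.31,1.84,0.0,0.0,3.97,1]]
end [ 0.5325 -0.1865  0.14  ] [-6.820e-01  7.314e-01  2.000e-04] [-2.e-04  1.e-04 -1.e+00]
```

Emit:
move_arm(
  series=[
    [[-2.18, -1.79, 1.84, 0, 0, 4, 1], [-2.29, -1.64, 1.84, 0, 0, 4, 1], [-2.4, -1.48, 1.84, 0, 0, 4, 1], [-2.5, -1.31, 1.84, 0, 0, 4, 1], [0, 0, 0, 0, 0, 0, 1]],
  ],
)

```text
time_s: 2.22
tcp_pos: [0.5315, -0.1856, 0.1379]
ee_rot: [[-0.682, 0.731, -0.005], [0.731, 0.682, 0.001], [0.004, -0.003, -1.0]]
wrist_force: [0.2, 0.3, 0.2]
gripper_width: 1.0
```

```bash
python3 - <<'E'
from go import *
from h import *
from station import r
s=r.sense();print(s["time_s"],s["tcp_pos"],s["joints"].round(1),s["wrist_force"])
print(np.array(s["ee_rot"]).round(4))
v=[]
for n,(x,y,w,h) in(("scene",(160,110,80,120)),("top",(270,150,80,120))):
    c=r.capture(n);pickle.dump(c,open(n+"1.pkl","wb"));print(n,proj([s["tcp_pos"],[.5325,-.1865,.096]],c))
    v.append(cv2.resize(c["color"][y:y+h,x:x+w],None,fx=5,fy=5,interpolation=cv2.INTER_CUBIC))
cv2.imwrite("pics/a1.png",np.hstack(v))
E
```

```text
2.225 [ 0.53151834 -0.18558617  0.13790331] [ -2.8  20.5 -15.   -0.  -54.7 -44.2] [0.21612914 0.31108682 0.23715904]
[[-6.820e-01  7.314e-01 -4.700e-03]
 [ 7.314e-01  6.820e-01  6.000e-04]
 [ 3.700e-03 -3.000e-03 -1.000e+00]]
scene [[195.05039052 165.69956972]
 [196.237822   175.49997452]]
top [[310.82730898 201.67176308]
 [309.34680297 201.54134958]]
```

View pics/a1.png

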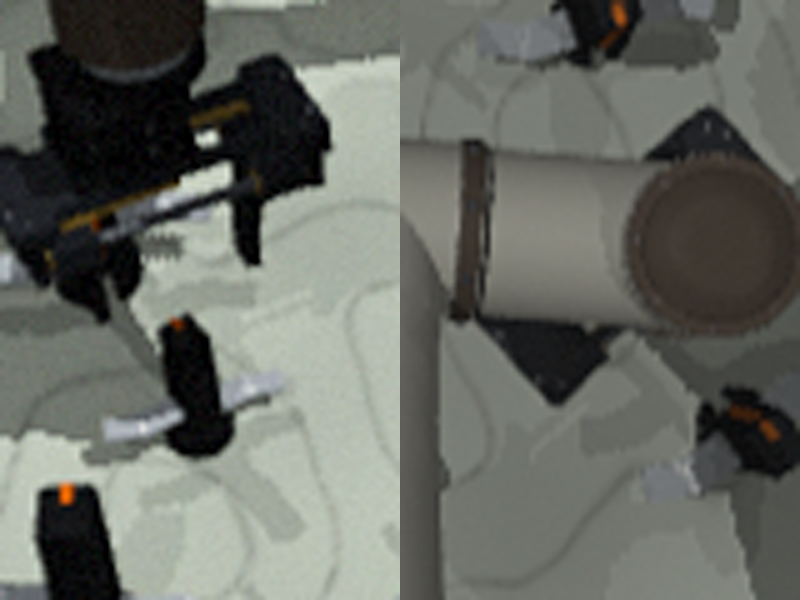

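The fingers straddle the small hub in the scene view, with tips at (181,173) and (210,162) and the hub at (196,175). I'll go down and grip.

Emit:
move_arm(
  series=[
    [[-0.13, 0, 1.9, 0, 0, 0, 1], [0, 0, 1.9, 0, 0, 0, 1], [0, 0, 1.9, 0, 0, 0, 1], [0, 0, 1.8, 0, 0, 0, 1], [0, 0, 0, 0, 0, 0, 1]],
  ],
)

```text
time_s: 2.95
tcp_pos: [0.5329, -0.1845, 0.065]
ee_rot: [[-0.685, 0.729, -0.002], [0.729, 0.685, 0.0], [0.001, -0.001, -1.0]]
wrist_force: [0.3, 0.4, -0.2]
gripper_width: 1.001
```

Emit:
move_arm(
  series=[
    [[0, 0, 0, 0, 0, 0, -1], [0, 0, 0, 0, 0, 0, -1], [0, 0, 0, 0, 0, 0, -1], [0, 0, 0, 0, 0, 0, -1], [0, 0, 0, 0, 0, 0, -1], [0, 0, 0, 0, 0, 0, -1]],
  ],
)

```text
time_s: 3.7
tcp_pos: [0.5335, -0.1855, 0.0652]
ee_rot: [[-0.684, 0.73, -0.0], [0.73, 0.684, 0.0], [0.0, -0.0, -1.0]]
wrist_force: [-0.1, -0.1, 0.3]
gripper_width: 0.401
```

Emit:
move_arm(
  series=[
    [[0, 0, 0, 0, 0, 0, -1], [0, 0, 0, 0, 0, 0, -1], [0, 0, 0, 0, 0, 0, -1], [0, 0, 0, 0, 0, 0, -1]],
  ],
)

```text
time_s: 4.2
tcp_pos: [0.5333, -0.1854, 0.0651]
ee_rot: [[-0.684, 0.73, -0.001], [0.73, 0.684, 0.0], [0.0, -0.0, -1.0]]
wrist_force: [-0.6, -0.5, -0.5]
gripper_width: 0.273
```

Emit:
move_arm(
  series=[
    [[0, 0, -2, 0, 0, 0, -1], [0, 0, -5, 0, 0, 0, -1], [0, 0, -5, 0, 0, 0, -1], [0, 0, -5, 0, 0, 0, -1], [0, 0, -4, 0, 0, 0, -1], [0, 0, 0, 0, 0, 0, -1], [0, 0, 0, 0, 0, 0, -1]],
  ],
)

```text
time_s: 5.08
tcp_pos: [0.5327, -0.185, 0.2735]
ee_rot: [[-0.684, 0.73, -0.003], [0.73, 0.684, 0.001], [0.003, -0.001, -1.0]]
wrist_force: [0.5, 0.4, -3.1]
gripper_width: 0.274
```

```bash
python3 - <<'E'
from go import *
from h import *
from station import r
s=r.sense();print(s["time_s"],s["tcp_pos"],s["wrist_force"],s["gripper_width"])
R0=np.array(s["ee_rot"]);print(R0.round(4))
c=r.capture("scene");pickle.dump(c,open("scene2.pkl","wb"));cv2.imwrite("pics/a2.png",cv2.resize(c["color"][30:230,120:360],None,fx=3.3,fy=3,interpolation=cv2.INTER_CUBIC))
print(proj([s["tcp_pos"],s["tcp_pos"]-[0,0,.065]],c))
rows(s["tcp_pos"],R0,[.543,.187,.27],down(141),9,-1)
E
```

```text
5.075 [ 0.53266571 -0.18502365  0.27354699] [ 0.51166903  0.35834084 -3.1487669 ] 0.2739451087984388
[[-0.6836  0.7299 -0.0026]
 [ 0.7299  0.6836  0.0013]
 [ 0.0028 -0.001  -1.    ]]
[[189.38445389 131.18825525]
 [192.24387294 148.61613917]]
[[2.94,2.91,0.04,-0.01,-0.02,-0.88,-1],[2.89,2.95,0.04,-0.01,-0.02,-0.88,-1],[2.85,3.0,0.04,-0.01,-0.02,-0.88,-1],[2.8,3.04,0.05,-0.01,-0.02,-0.88,-1],[2.75,3.09,0.04,-0.01,-0.02,-0.88,-1],[2.71,3.13,0.04,-0.01,-0.02,-0.88,-1],[2.66,3.17,0.05,-0.01,-0.02,-0.88,-1],[2.61,3.2,0.04,-0.01,-0.02,-0.88,-1],[2.56,3.25,0.05,-0.01,-0.02,-0.88,-1]]
end [0.543 0.187 0.27 ] [-7.776e-01  6.287e-01 -4.000e-04] [ 7.e-04  3.e-04 -1.e+00]
```

View pics/a2.png

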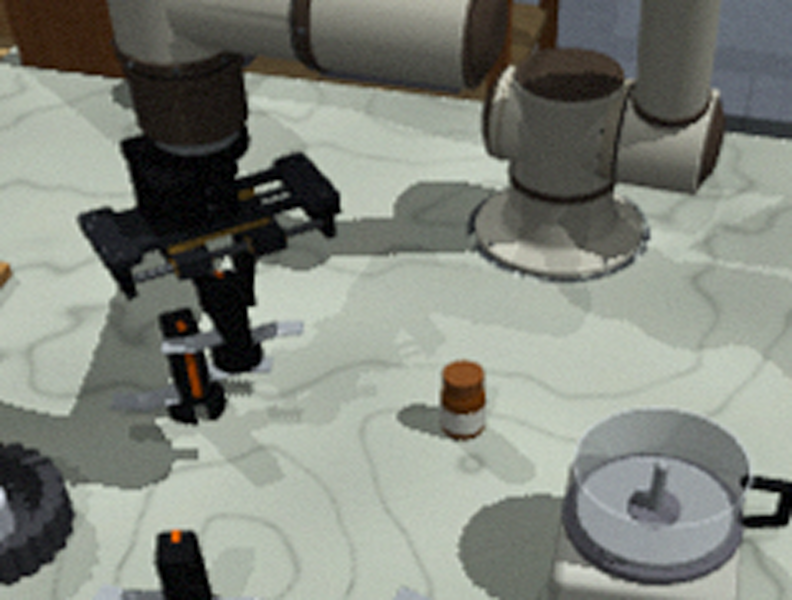

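The blade is lifted upright with its foot clear. I'll carry it over the processor.

Emit:
move_arm(
  series=[
    [[2.94, 2.91, 0.04, 0, 0, -0.9, -1], [2.89, 2.95, 0.04, 0, 0, -0.9, -1], [2.85, 3.0, 0.04, 0, 0, -0.9, -1], [2.8, 3.04, 0.05, 0, 0, -0.9, -1], [2.75, 3.09, 0.04, 0, 0, -0.9, -1], [2.71, 3.13, 0.04, 0, 0, -0.9, -1], [2.66, 3.17, 0.05, 0, 0, -0.9, -1], [2.61, 3.2, 0.04, 0, 0, -0.9, -1], [2.56, 3.25, 0.05, 0, 0, -0.9, -1], [0, 0, 0, 0, 0, 0, -1], [0, 0, 0, 0, 0, 0, -1], [0, 0, 0, 0, 0, 0, -1]],
  ],
)

```text
time_s: 6.62
tcp_pos: [0.543, 0.1856, 0.2707]
ee_rot: [[-0.779, 0.627, -0.001], [0.627, 0.779, -0.001], [0.0, -0.001, -1.0]]
wrist_force: [0.1, -0.3, -2.0]
gripper_width: 0.274
```

```bash
python3 - <<'E'
from go import *
from h import *
from station import r
s=r.sense();print(s["time_s"],s["tcp_pos"],s["wrist_force"],s["gripper_width"])
R0=np.array(s["ee_rot"]);print(R0.round(4))
c=r.capture("scene");pickle.dump((c,s),open("scene3.pkl","wb"));cv2.imwrite("pics/a3.png",cv2.resize(c["color"][100:220,270:370],None,fx=5,fy=5,interpolation=cv2.INTER_CUBIC))
d=r.capture("top");pickle.dump((d,s),open("top3.pkl","wb"));cv2.imwrite("pics/a3t.png",cv2.resize(d["color"][130:250,130:250],None,fx=5,fy=5,interpolation=cv2.INTER_CUBIC))
print(proj([s["tcp_pos"],s["tcp_pos"]-[0,0,.065]],c))
E
```

```text
6.625 [0.54304635 0.18561245 0.270717  ] [ 0.10606927 -0.28940386 -1.9744014 ] 0.27350178667829916
[[-7.791e-01  6.269e-01 -1.200e-03]
 [ 6.269e-01  7.791e-01 -8.000e-04]
 [ 4.000e-04 -1.400e-03 -1.000e+00]]
[[323.93189616 157.87875331]
 [321.0860765  175.22617933]]
```

View pics/a3.png

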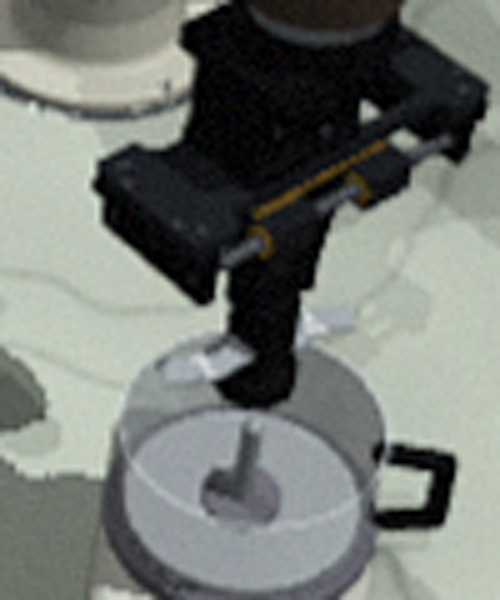

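View pics/a3t.png

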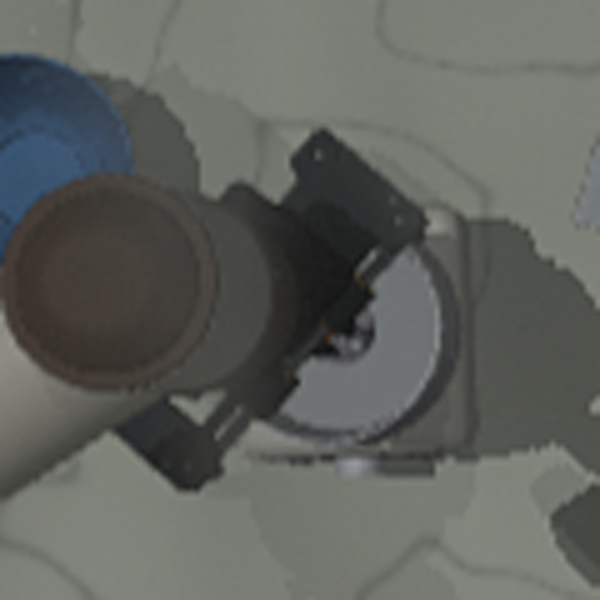

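```bash
python3 - <<'E'
from h import *
from scipy.optimize import minimize
c0=pickle.load(open("scene0.pkl","rb"));c3,s=pickle.load(open("scene3.pkl","rb"));t0=pickle.load(open("top0.pkl","rb"))
def shaft(x,y,k=24):
    P=[[x+.006*np.cos(t),y+.006*np.sin(t),.112] for t in a]
    for e in np.linspace(0,np.pi/2,5):P+=[[x+.006*np.cos(e)*np.cos(t),y+.006*np.cos(e)*np.sin(t),.168+.004*np.sin(e)] for t in a]
    return np.array(P)
S=16
def show(c,x,y,w,h,objs):
    v=cv2.resize(c["color"][y:y+h,x:x+w],None,fx=S,fy=S,interpolation=cv2.INTER_CUBIC).astype(float)
    v=np.clip((v-v.min())/(v.max()-v.min())*255,0,255).astype(np.uint8).copy()
    for P,cl in objs:
        q=(proj(P,c)-[x,y]+.5)*S-.5;cv2.polylines(v,[cv2.convexHull(q.astype(np.float32)).astype(np.int32)],True,cl,1)
    return v
R=np.array(s["ee_rot"]);tcp=s["tcp_pos"];foot=tcp+R[:,2]*.0652
yaw=np.arctan2(R[1,1],R[0,1])
def blade(off):
    f=foot+R[:,1]*off;return [(tf(skirt,f[0],f[1],yaw,f[2]),(0,255,0))]
cv2.imwrite("pics/d1.png",np.hstack([show(c0,308,178,24,34,[(shaft(.543,.187),(0,0,255))]),show(c3,306,165,26,34,blade(0)+[(shaft(.543,.187),(0,0,255))])]))
E
```

```text
(no output)
```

View pics/d1.png

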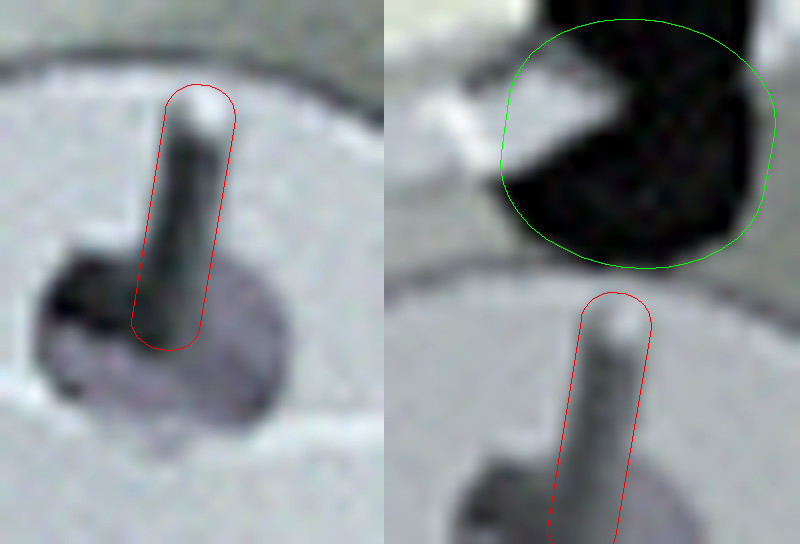

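```bash
cat > align.py <<'E'
from h import *
from scipy.optimize import minimize
def shaft(x,y):
    P=[[x+.006*np.cos(t),y+.006*np.sin(t),.112] for t in a]
    for e in np.linspace(0,np.pi/2,5):P+=[[x+.006*np.cos(e)*np.cos(t),y+.006*np.cos(e)*np.sin(t),.168+.004*np.sin(e)] for t in a]
    return np.array(P)
S=16
def bladefit(c,s,th,y0,y1,dx=22,foot_off=.0652,dv=(-16,8)):
    R=np.array(s["ee_rot"]);tcp=s["tcp_pos"];foot=tcp+R[:,2]*foot_off;yaw=np.arctan2(R[1,1],R[0,1])
    u,v=proj([foot],c)[0];x,y,w,h=int(u)-14,int(v)-6,28,18
    im=cv2.resize(c["color"][y:y+h,x:x+w],None,fx=S,fy=S,interpolation=cv2.INTER_CUBIC).max(2)
    m=(im<th).astype(np.uint8);k,l,st,ce=cv2.connectedComponentsWithStats(m);m=l==1+np.argmax(st[1:,4])
    def ren(p):
        o=np.zeros(m.shape,np.uint8)
        for g in(skirt,col):
            q=(proj(tf(g,foot[0]+p[0],foot[1]+p[1],yaw,foot[2]),c)-[x,y]+.5)*S-.5
            cv2.fillConvexPoly(o,cv2.convexHull((q*16).astype(np.int32)),1,shift=4)
        return o>0
    sel=np.zeros(m.shape,bool)
    # don't-care: wings strip
    dc=np.zeros(m.shape,np.uint8)
    for sg in(-1,1):
        P=np.array([[sx*.014,sg*yy,zz] for sx in(-1,1) for yy in(.012,.07) for zz in(.014,.04)])
        q=(proj(tf(P,foot[0],foot[1],yaw,foot[2]),c)-[x,y]+.5)*S-.5
        cv2.fillConvexPoly(dc,cv2.convexHull((q*16).astype(np.int32)),1,shift=4)
    cost=lambda p:((ren(p)^m)&(dc==0)).sum()
    b=None
    for z in([0,0],[-.003,-.003],[.003,-.003],[0,-.004]):
        q=minimize(cost,z,method="Nelder-Mead",options=dict(initial_simplex=np.array(z)+np.array([[0,0],[.002,0],[0,.002]]),xatol=1e-5,fatol=1))
        if b is None or q.fun<b.fun:b=q
    vis=cv2.resize(c["color"][y:y+h,x:x+w],None,fx=S,fy=S,interpolation=cv2.INTER_CUBIC)
    for mm,cl in((ren(b.x),(0,255,0)),(m,(255,0,255)),(dc>0,(255,128,0))):
        cs,_=cv2.findContours(mm.astype(np.uint8),0,1);cv2.drawContours(vis,cs,-1,cl,1)
    return foot[:2]+b.x,b.x,R[:2,:2].T@b.x,b.fun,vis
E
python3 - <<'E'
from align import *
c3,s=pickle.load(open("scene3.pkl","rb"))
V=[]
for th in(50,70,90):
    f,d,t,cst,v=bladefit(c3,s,th,0,0);print(th,f,d,"tool",t,cst);V.append(v)
cv2.imwrite("pics/d2.png",np.vstack(V[1:]))
E
```

```text
50 [0.54333872 0.18272528] [ 0.00037072 -0.00283321] tool [-0.00206497 -0.00197495] 515.0
70 [0.5443683  0.18321315] [ 0.0014003  -0.00234534] tool [-0.00256127 -0.00094941] 567.0
90 [0.54510481 0.18394798] [ 0.00213681 -0.00161051] tool [-2.67441058e-03  8.48185739e-05] 734.0
```

View pics/d2.png

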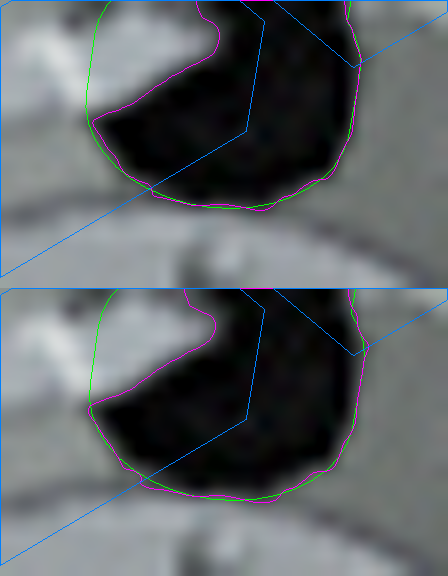

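The scene view puts the blade axis about 3–4 mm short of the spindle in y. I'll correct that, lower to just above the tip, and measure again.

Emit:
move_arm(
  series=[
    [[0.1, 0.12, 0.8, 0, 0, 0, -1], [0.1, 0.13, 0.9, 0, 0, 0, -1], [0, 0, 0.9, 0, 0, 0, -1], [0, 0, 0, 0, 0, 0, -1], [0, 0, 0, 0, 0, 0, -1]],
  ],
)

```text
time_s: 7.35
tcp_pos: [0.5435, 0.1899, 0.2455]
ee_rot: [[-0.78, 0.626, 0.0], [0.626, 0.78, -0.0], [-0.0, 0.0, -1.0]]
wrist_force: [-0.2, 0.1, -2.8]
gripper_width: 0.274
```

```bash
python3 - <<'E'
from align import *
from station import r
s=r.sense();print(s["time_s"],s["tcp_pos"],s["wrist_force"],s["moment"])
c=r.capture("scene");d=r.capture("top");pickle.dump((c,s),open("scene4.pkl","wb"));pickle.dump((d,s),open("top4.pkl","wb"))
for th in(50,70,90):
    f,dd,t,cst,v=bladefit(c,s,th,0,0);print(th,f,dd,"tool",t,cst)
R=np.array(s["ee_rot"]);foot=s["tcp_pos"]+R[:,2]*.0652
x,y,w,h=300,163,36,42;S=14
v=cv2.resize(c["color"][y:y+h,x:x+w],None,fx=S,fy=S,interpolation=cv2.INTER_CUBIC)
f,dd,t,cst,_=bladefit(c,s,70,0,0)
for P,cl in((tf(skirt,f[0],f[1],0,foot[2]),(0,255,0)),(shaft(.5435,.1872),(0,0,255))):
    q=(proj(P,c)-[x,y]+.5)*S-.5;cv2.polylines(v,[cv2.convexHull(q.astype(np.float32)).astype(np.int32)],True,cl,1)
x,y,w,h=190,180,24,36
v2=cv2.resize(d["color"][y:y+h,x:x+w],None,fx=12,fy=12,interpolation=cv2.INTER_CUBIC).astype(float);v2=np.clip(v2*1.8,0,255).astype(np.uint8)
V=np.zeros((588,792,3),np.uint8);V[:v.shape[0],:v.shape[1]]=v;V[:432,504:792]=v2;cv2.imwrite("pics/d4.png",V)
E
```

```text
7.35 [0.54345714 0.18989425 0.24546743] [-0.16779795  0.14659928 -2.8431624 ] [ 0.11015696 -0.12010493  0.03346447]
50 [0.54303155 0.18726067] [-0.00044944 -0.00263039] tool [-0.00129579 -0.00233278] 1035.0
70 [0.5435964  0.18777703] [ 0.00011542 -0.00211403] tool [-0.00141315 -0.00157653] 3279.0
90 [0.54377805 0.18837664] [ 0.00029706 -0.00151442] tool [-0.00117953 -0.0009952 ] 5213.0
```

View pics/d4.png

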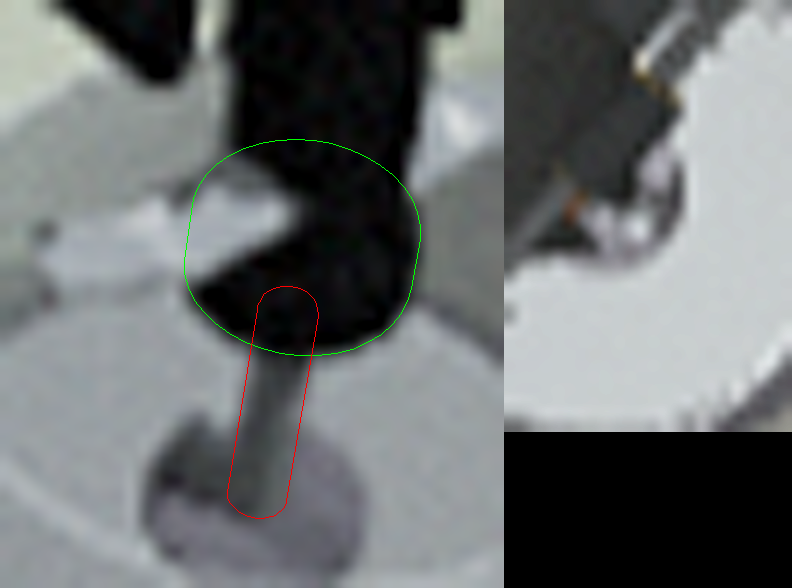

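The blade now sits within about 1 mm of the spindle in the scene view: the skirt fit is centred at (303,320) in the crop and the shaft runs under it. I'll lower gently.

Emit:
move_arm(
  series=[
    [[0, 0, 0.4, 0, 0, 0, -1], [0, 0, 0.3, 0, 0, 0, -1], [0, 0, 0.2, 0, 0, 0, -1], [0, 0, 0, 0, 0, 0, -1]],
  ],
)

```text
time_s: 7.95
tcp_pos: [0.5432, 0.1898, 0.2361]
ee_rot: [[-0.78, 0.626, -0.0], [0.626, 0.78, -0.0], [0.0, -0.001, -1.0]]
wrist_force: [0.4, -0.3, -1.6]
gripper_width: 0.271
```

Emit:
move_arm(
  series=[
    [[0, 0, 0.15, 0, 0, 0, -1], [0, 0, 0, 0, 0, 0, -1]],
  ],
)

```text
time_s: 8.2
tcp_pos: [0.5432, 0.1898, 0.2348]
ee_rot: [[-0.78, 0.626, -0.0], [0.626, 0.78, -0.0], [0.0, -0.0, -1.0]]
wrist_force: [0.9, 0.7, -1.5]
gripper_width: 0.275
```

Emit:
move_arm(
  series=[
    [[0, 0, 0.15, 0, 0, 0, -1], [0, 0, 0, 0, 0, 0, -1]],
  ],
)

```text
time_s: 8.45
tcp_pos: [0.5431, 0.1899, 0.2332]
ee_rot: [[-0.78, 0.626, -0.0], [0.626, 0.78, 0.0], [0.0, -0.0, -1.0]]
wrist_force: [-0.2, 0.0, -2.0]
gripper_width: 0.275
```

Emit:
move_arm(
  series=[
    [[0, 0, 0.2, 0, 0, 0, -1], [0, 0, 0.2, 0, 0, 0, -1], [0, 0, 0, 0, 0, 0, -1]],
  ],
)

```text
time_s: 8.82
tcp_pos: [0.5426, 0.1899, 0.2288]
ee_rot: [[-0.78, 0.626, -0.002], [0.626, 0.78, -0.0], [0.001, -0.001, -1.0]]
wrist_force: [-2.5, 1.2, -1.8]
gripper_width: 0.272
```

```bash
python3 - <<'E'
from station import r
s=r.sense();print(s["time_s"],s["tcp_pos"],s["wrist_force"],s["moment"])
E
```

```text
8.825 [0.5426075  0.18987773 0.22876501] [-2.49340717  1.19120977 -1.76229573] [0.56082871 0.8621237  0.02289122]
```

Emit:
move_arm(
  series=[
    [[0.06, 0, 0.1, 0, 0, 0, -1], [0, 0, 0.2, 0, 0, 0, -1], [0, 0, 0, 0, 0, 0, -1]],
  ],
)

```text
time_s: 9.2
tcp_pos: [0.5426, 0.1902, 0.226]
ee_rot: [[-0.78, 0.626, -0.001], [0.626, 0.78, -0.0], [0.0, -0.0, -1.0]]
wrist_force: [-1.4, 0.5, -2.7]
gripper_width: 0.277
```

Emit:
move_arm(
  series=[
    [[0.03, 0, 0.3, 0, 0, 0, -1], [0, 0, 0.3, 0, 0, 0, -1], [0, 0, 0.3, 0, 0, 0, -1], [0, 0, 0, 0, 0, 0, -1]],
  ],
)

```text
time_s: 9.7
tcp_pos: [0.5424, 0.1901, 0.2167]
ee_rot: [[-0.78, 0.626, -0.001], [0.626, 0.78, -0.001], [0.0, -0.001, -1.0]]
wrist_force: [-2.6, -0.3, -3.0]
gripper_width: 0.27
```

Emit:
move_arm(
  series=[
    [[0.04, -0.03, 0.4, 0, 0, 0, -1], [0, 0, 0.4, 0, 0, 0, -1], [0, 0, 0.4, 0, 0, 0, -1], [0, 0, 0.4, 0, 0, 0, -1], [0, 0, 0, 0, 0, 0, -1]],
  ],
)

```text
time_s: 10.32
tcp_pos: [0.542, 0.1902, 0.2007]
ee_rot: [[-0.78, 0.626, -0.001], [0.626, 0.78, -0.001], [0.0, -0.001, -1.0]]
wrist_force: [-1.6, -1.4, -2.5]
gripper_width: 0.272
```

Emit:
move_arm(
  series=[
    [[0, -0.04, 0.3, 0, 0, 0, -1], [0, 0, 0.3, 0, 0, 0, -1], [0, 0, 0.3, 0, 0, 0, -1], [0, 0, 0.2, 0, 0, 0, -1], [0, 0, 0, 0, 0, 0, -1]],
  ],
)

```text
time_s: 10.95
tcp_pos: [0.5418, 0.1902, 0.19]
ee_rot: [[-0.78, 0.626, -0.0], [0.626, 0.78, 0.0], [0.0, -0.0, -1.0]]
wrist_force: [-0.1, 0.0, -2.2]
gripper_width: 0.27
```

```bash
python3 - <<'E'
from align import *
from station import r
s=r.sense();print(s["time_s"],s["tcp_pos"],s["wrist_force"],s["moment"],s["joints"].round(1))
d=r.capture("top");c=r.capture("scene");pickle.dump((d,s),open("top5.pkl","wb"))
f=lambda c,x,y,w,h:np.clip(1.5*cv2.resize(c["color"][y:y+h,x:x+w],(400,400),interpolation=cv2.INTER_CUBIC).astype(float),0,255).astype(np.uint8)
cv2.imwrite("pics/d5.png",np.hstack([f(c,280,150,70,70),f(d,170,165,60,60)]))
E
```

```text
10.95 [0.54180137 0.19021127 0.19000421] [-0.14783839  0.01818946 -2.19279046] [-0.23140154  0.02947939  0.00954305] [ 35.5  18.6  -9.7  -0.  -61.8 -74.2]
```

View pics/d5.png

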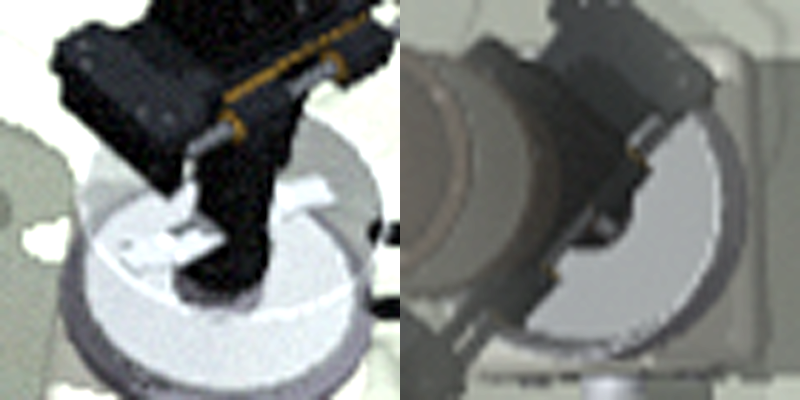

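The hub is threaded upright over the spindle and there is no side force. I'll touch down on the key next.

Emit:
move_arm(
  series=[
    [[0, 0, 0.2, 0, 0, 0, -1], [0, 0, 0, 0, 0, 0, -1]],
  ],
)

```text
time_s: 11.3
tcp_pos: [0.5418, 0.1901, 0.1882]
ee_rot: [[-0.78, 0.626, 0.0], [0.626, 0.78, 0.0], [0.0, 0.0, -1.0]]
wrist_force: [-0.8, -1.1, -2.4]
gripper_width: 0.273
```

Emit:
move_arm(
  series=[
    [[0, 0, 0.15, 0, 0, 0, -1], [0, 0, 0, 0, 0, 0, -1]],
  ],
)

```text
time_s: 11.55
tcp_pos: [0.5419, 0.1901, 0.187]
ee_rot: [[-0.78, 0.626, 0.0], [0.626, 0.78, 0.0], [-0.0, 0.0, -1.0]]
wrist_force: [-0.3, -1.7, -1.7]
gripper_width: 0.272
```

Emit:
move_arm(
  series=[
    [[0, 0, 0.1, 0, 0, 0, -1], [0, 0, 0, 0, 0, 0, -1]],
  ],
)

```text
time_s: 11.8
tcp_pos: [0.542, 0.1902, 0.1867]
ee_rot: [[-0.78, 0.626, 0.001], [0.626, 0.78, 0.0], [-0.001, 0.001, -1.0]]
wrist_force: [-2.4, -1.7, 3.6]
gripper_width: 0.276
```

Emit:
move_arm(
  series=[
    [[0, 0, 0.1, 0, 0, 0, -1], [0, 0, 0, 0, 0, 0, -1]],
  ],
)

```text
time_s: 12.05
tcp_pos: [0.5421, 0.1901, 0.1865]
ee_rot: [[-0.78, 0.626, 0.002], [0.626, 0.78, 0.0], [-0.001, 0.001, -1.0]]
wrist_force: [-4.1, -0.7, 7.1]
gripper_width: 0.275
```

It's resting on the key: foot at 0.1215 and about 9 N net push. I'll read the moment, then rotate to search.

```bash
python3 - <<'E'
from station import r
s=r.sense();print(s["time_s"],s["tcp_pos"],s["wrist_force"],s["moment"])
E
```

```text
12.05 [0.54214152 0.19014367 0.1864884 ] [-4.14607809 -0.66115843  7.09981455] [-0.400342    1.11935665  0.00819623]
```

Emit:
move_arm(
  series=[
    [[0, 0, 0, 0, 0, -3, -1], [0, 0, 0, 0, 0, -3, -1], [0, 0, 0, 0, 0, 0, -1]],
  ],
)

```text
time_s: 12.42
tcp_pos: [0.5419, 0.1902, 0.1847]
ee_rot: [[-0.841, 0.541, 0.001], [0.541, 0.841, 0.0], [-0.0, 0.001, -1.0]]
wrist_force: [-1.0, -1.9, -1.2]
gripper_width: 0.271
```

The blade dropped 2 mm and the force vanished, so the notch has found the key. I'll lower it the rest of the way.

Emit:
move_arm(
  series=[
    [[0, 0, 0.2, 0, 0, 0, -1], [0, 0, 0.2, 0, 0, 0, -1], [0, 0, 0, 0, 0, 0, -1]],
  ],
)

```text
time_s: 12.8
tcp_pos: [0.5419, 0.1901, 0.1801]
ee_rot: [[-0.841, 0.541, -0.0], [0.541, 0.841, -0.0], [0.0, -0.0, -1.0]]
wrist_force: [0.5, -1.9, -3.0]
gripper_width: 0.274
```

```bash
python3 - <<'E'
from station import r
s=r.sense();print(s["time_s"],s["tcp_pos"],s["wrist_force"],s["moment"])
E
```

```text
12.8 [0.54192272 0.19011731 0.18013682] [ 0.54981275 -1.94838013 -2.97551688] [-0.28254196 -0.41655257  0.05556343]
```

Emit:
move_arm(
  series=[
    [[0, -0.02, 0.2, 0, 0, 0, -1], [0, 0, 0.2, 0, 0, 0, -1], [0, 0, 0, 0, 0, 0, -1]],
  ],
)

```text
time_s: 13.18
tcp_pos: [0.5419, 0.19, 0.1767]
ee_rot: [[-0.841, 0.541, 0.0], [0.541, 0.841, 0.0], [-0.0, 0.0, -1.0]]
wrist_force: [1.8, -0.6, -2.9]
gripper_width: 0.275
```

Emit:
move_arm(
  series=[
    [[0, 0, 0.1, 0, 0, 0, -1], [0, 0, 0, 0, 0, 0, -1]],
  ],
)

```text
time_s: 13.42
tcp_pos: [0.5419, 0.1901, 0.1759]
ee_rot: [[-0.841, 0.541, 0.0], [0.541, 0.841, 0.0], [-0.0, 0.0, -1.0]]
wrist_force: [0.8, -1.4, -1.4]
gripper_width: 0.274
```

Emit:
move_arm(
  series=[
    [[0, 0, 0.1, 0, 0, 0, -1], [0, 0, 0, 0, 0, 0, -1]],
  ],
)

```text
time_s: 13.68
tcp_pos: [0.5419, 0.19, 0.1751]
ee_rot: [[-0.841, 0.541, 0.001], [0.541, 0.841, 0.0], [-0.0, 0.0, -1.0]]
wrist_force: [1.4, -1.1, -0.5]
gripper_width: 0.271
```

Emit:
move_arm(
  series=[
    [[0, 0, 0.1, 0, 0, 0, -1], [0, 0, 0, 0, 0, 0, -1]],
  ],
)

```text
time_s: 13.92
tcp_pos: [0.5419, 0.19, 0.1751]
ee_rot: [[-0.841, 0.541, 0.001], [0.541, 0.841, 0.0], [-0.001, 0.001, -1.0]]
wrist_force: [-1.7, -1.3, 4.9]
gripper_width: 0.271
```

The blade bottomed at foot z = 0.110, which is home. I'll relax the push, open, and back straight up.

Emit:
move_arm(
  series=[
    [[0, 0, -0.12, 0, 0, 0, -1], [0, 0, 0, 0, 0, 0, 0.1], [0, 0, 0, 0, 0, 0, 0.1], [0, 0, 0, 0, 0, 0, 0.1], [0, 0, 0, 0, 0, 0, 0.1], [0, 0, 0, 0, 0, 0, 0.1]],
  ],
)

```text
time_s: 14.68
tcp_pos: [0.5417, 0.19, 0.175]
ee_rot: [[-0.841, 0.541, -0.0], [0.541, 0.841, -0.0], [0.0, -0.0, -1.0]]
wrist_force: [-0.7, 0.1, 0.2]
gripper_width: 0.546
```

Emit:
move_arm(
  series=[
    [[0, 0, -0.5, 0, 0, 0, 0.1], [0, 0, -1, 0, 0, 0, 0.1], [0, 0, -3, 0, 0, 0, 0.1], [0, 0, -4, 0, 0, 0, 0.1], [0, 0, -4, 0, 0, 0, 0.1], [-3, -4, 0, 0, 0, 0, 0.1], [-3, -5, 0, 0, 0, 0, 0.1], [-3, -5, 0, 0, 0, 0, 0.1], [0, 0, 0, 0, 0, 0, 0.1]],
  ],
)

```text
time_s: 15.8
tcp_pos: [0.5413, 0.0203, 0.3014]
ee_rot: [[-0.838, 0.545, 0.002], [0.545, 0.838, 0.0], [-0.001, 0.001, -1.0]]
wrist_force: [0.6, 0.3, -0.0]
gripper_width: 0.55
```

```bash
python3 - <<'E'
from align import *
from station import r
s=r.sense();print(s["time_s"],s["tcp_pos"],s["wrist_force"],s["gripper_width"])
d=r.capture("top");c=r.capture("scene");pickle.dump((c,d),open("end.pkl","wb"))
f=lambda c,x,y,w,h:cv2.resize(c["color"][y:y+h,x:x+w],(400,400),interpolation=cv2.INTER_CUBIC)
cv2.imwrite("pics/e.png",np.hstack([f(c,280,150,80,80),f(d,160,155,80,80)]))
cv2.imwrite("pics/e2.png",c["color"])
E
```

```text
15.8 [0.54130014 0.02027528 0.30137042] [ 0.58046137  0.30354841 -0.00137698] 0.5497037789522166
```

View pics/e.png

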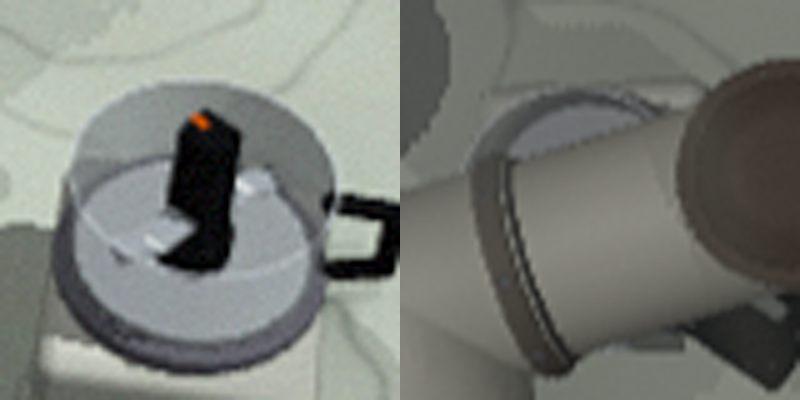

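View pics/e2.png

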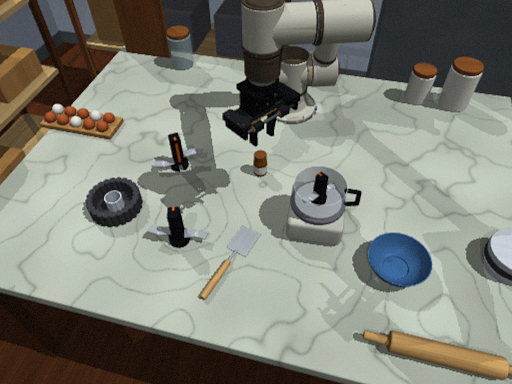

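The blade stands upright on the spindle in the bowl, with its hub top at about (320,174) in the full scene, and everything else is in place. I'll check its height before handing in.

```bash
python3 - <<'E'
from align import *
c,d=pickle.load(open("end.pkl","rb"))
x,y,w,h=300,160,44,50;S=8
im=cv2.resize(c["color"][y:y+h,x:x+w],None,fx=S,fy=S,interpolation=cv2.INTER_CUBIC)
m=((im.max(2)<65)|((im[...,2].astype(int)-im[...,0])>40)).astype(np.uint8);k,l,st,ce=cv2.connectedComponentsWithStats(m);m=l==l[int((187-y)*S),int((320-x)*S)]
yaw=np.radians(57)
def ren(p):
    o=np.zeros(m.shape,np.uint8)
    for g in(skirt,col):
        q=(proj(tf(g,p[0],.5*0+p[1],yaw,p[2]),c)-[x,y]+.5)*S-.5;cv2.fillConvexPoly(o,cv2.convexHull((q*16).astype(np.int32)),1,shift=4)
    return o>0
for z in(.106,.110,.114,.118,.122):
    b=minimize(lambda p:(ren([.5432,p[0],z])^m).sum(),[.1875],method="Nelder-Mead",options=dict(initial_simplex=[[.1875],[.1895]]));print(z,b.x,b.fun,m.sum())
b=[.5432,.1875,.110]
for mm,cl in((ren(b),(0,255,0)),(m,(255,0,255))):
    cs,_=cv2.findContours(mm.astype(np.uint8),0,1);cv2.drawContours(im,cs,-1,cl,1)
cv2.imwrite("pics/e3.png",im)
E
```

```text
0.106 [0.18770312] 5801.0 22421
0.11 [0.18785156] 5806.0 22421
0.114 [0.18865918] 7034.0 22421
0.118 [0.18875195] 8697.0 22421
0.122 [0.18903125] 10321.0 22421
```

View pics/e3.png

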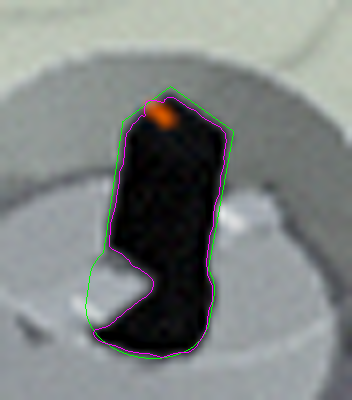

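```bash
python3 -c "
from station import r
print(r.finish_job()); print(r.sense()['time_s'])"
```

```text
the job is handed in; nothing more can be done
None
the job is handed in; nothing more can be done
```

The blade is in the food processor, keyed and fully home as far as I could measure, and I have handed the job in (at about 16 s on the clock). No verdict was reported.

- **What I did:** I picked the smallest of the three blades and gripped it by the hub's y faces. I lifted it clear, threaded it over the spindle and touched down on the key with about 9 N. Turning it 6° made the notch drop in. I then lowered it until it bottomed, let go and moved the arm clear.
- **Height:** When it bottomed, the hub's foot was at about 0.110 m by the arm, which is home. A final camera fit was best between 0.106 and 0.110 m, and clearly worse at the keyed-out height of 0.122 m.
- **Position and forces:** After release the fingers were clear and the wrist force read about zero. The last pictures show the blade upright and the tin, blue bowl, jar and spatula where they were. The wrist force readings, taken at the end of each move, stayed below 10 N.
- **Disagreements:** The two cameras and the arm differed by about 2–3 mm on where the spindle axis is. I settled this by lowering gently and following the side forces, not by trusting the pictures.

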